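# Clamp a board in the drilling jig with the click wrench

### The arm

A 7-joint arm with a two-finger parallel gripper is mounted at the origin on the work surface. World frame = base frame: x ahead of the robot, y to its left, z up, the work surface at z = 0. Lengths are in m, angles in rad, forces in N, time in s.
With the tool pointing down it reaches from about 0.4 to 0.85 m from the base axis. Payload 10.4 kg.
Tool frame: the origin (TCP) lies on the centre line of the jaws, within the pads' length; the fingertips stand 11 mm ahead of it and the grasp point (between the pads) lies 8 mm behind it; z points along the fingers, y is the line along which they close (so a half turn about z gives the same grasp; the last joint's range is limited). The gripper opens to 87 mm and grips with 3 to 60 N. Pads are 19 mm wide; open, the fingers measure 117 mm over their backs; the gripper's body (75 mm by 190 mm) begins 51 mm behind the grasp point.
Start: joints at [1.195, 0.332, -0.065, 1.46, 0.022, 1.35, -0.088], TCP at [0.216, -0.587, 0.234] pointing down, gripper open.
Joint ranges: [-2.6, 2.6], [-0.5, 2.12], [-1.47, 1.34], [0.16, 2.42], [-1.27, 4.41], [0.06, 2.06], [-2.6, 2.6]. Speed limits (rad/s): [2.22, 2.22, 2.79, 2.79, 3.14, 3.14, 3.14].

### API

Orientations are given as a unit quaternion [x, y, z, w].
In Python, from bench import r gives the robot as it stands.
- The arm moves only by the shell command python3 -m pendant 'ROWS' [OPENING] [FORCE]. ROWS is JSON, a list of rows, each a list of 4 numbers: the shift along the tool's x, y, z in m, then the turn about the tool's z in rad. A call has 1 to 8 rows; each row shifts and turns the commanded pose from where the row before left it, along the tool's axes as they then stand; what a row does not reach is not made up. A row lasts 1/12 s, in which the tool goes at most 41.7 mm and 7.16 degrees, less where a joint would pass 70% of its speed; a pose out of reach is approached as far as the arm can. A call with a gripper value outside its range is refused whole. OPENING is the opening, from 0 (shut) to 1 (fully open), set as the call begins (- or left out, the last holds). The fingers move at their own pace and stop on an object; FORCE is the grip in N (left out, the last holds). Time passes only in rows, so rows that do not move let the fingers close. It gives the time, the measured TCP pose, the force, the opening and the grip force at its end, in the units of the state.
- r.read_state(): the state, without advancing time (a new reading comes with each control period).
- r.camera(name): name is "scene" or "top" or "wrist"; returns a dict with "img" (384x512x3 uint8, red, green, blue), "camera_matrix" (3x3 intrinsics, pixels), "xyz" and "attitude" of the camera in the world. Camera axes: x right, y down, z forward; pixel columns grow to the right and rows downward; lengths in m; the calibration is good to about 2 mm. A picture is of the moment at which its call begins. There is no depth.
- r.close_job(): hands the job in; it is judged then, once.
Trained networks look in the newest picture that a camera, given by its name, has taken for a name from the list of things; names that differ only in an ending like _2 or _b are one class to them, and where a whole thing is asked for, a point or a joint stands for the part that bears it (a point fixed in the world has none). Each returns a list of dicts, best first, with "score" (0 to 1); they miss things now and then, are a little off and sometimes report something else, mostly with a low value. They report only what shows in the picture. A call takes as long as a camera call. They do not tell look-alikes from the thing itself.
- r.outline_of(thing, camera): "mask" (384x512 bool, what is visible of it) and "bbox" ([centre column, centre row, width, height] in pixels, round what is visible of it).
The state is a dict: "time": time; "joint_positions": joint angles; "joint_vel": joint speeds; "joint_torque": joint torques, N m; "ee_pos": TCP position; "eef_rot": TCP orientation; "ft_force": force on the tool from outside, world axes, zero at the start; "torque": the same for the moment, N m; "width": finger opening in m; "grip_force": force on a finger pad.
Only numpy, scipy, OpenCV 4.12 (cv2) and the standard library are available. Lean on these libraries where they do the work, as an engineer would, in place of code of your own. Each camera call takes 0.05 s, during which the arm holds its last target. There are 200 camera calls.

### The job

Push the jig's sliding wooden jaw up until the pale board lies square and tight between it and the far fence, without ramming it. Then pull the click torque wrench that sits on the clamp nut clockwise (seen from above) until its handle gives, stop there without forcing it on to the end of its give, ease off so that the handle springs straight again with the nut left tight, and let go. Leave the loose things around the jig where they are.

Things in the scene. Friction and masses are not known exactly. Their poses are not given: they have to be found in the camera images.
- jig: fixed dark brown plywood bed 300 (x) x 400 (y) x 18 mm; origin at the centre of its underside on the table; its x runs from the jaw to the fence, z up. The jaw, board and fence stand on its +y half, the nut and wrench on its -y half.
- fence_face (a point): foot of the fixed mid-brown wood fence's clamping face, mid-length, on the bed's top (18 mm above the table). The face looks to the jig's -x, is 150 mm long along jig y and 34 mm high; a plate behind it stands 50 mm above the bed. Axes as the jig.
- board: loose pale wooden board, 70 (x) x 120 (y) x 25 mm thick, 0.13 kg, flat on the bed between jaw and fence, loose and somewhat askew; origin at the centre of its underside. Seated, its x axis is parallel to the jig's and its centre lies 35 mm from the fence face.
- jaw (a joint): travel of the sliding jaw along the jig's +x towards the fence, m; 0 = fully back. Dry friction of about 3 N, stays where it is left. With the board seated it reads about 0.050.
- jaw_grip (a point): point in the jaw's upright grip, a mid-brown wood bar 18 (jig x) x 60 (jig y) x 44 mm high on top of the jaw block; the point is centred in x and y and 16 mm below the bar's top (about 80 mm above the table). The jaw block below is 30 (x) x 110 (y) mm and reaches 34 mm above the bed; its clamping face is 15 mm from this point towards +x, so with the board seated the point is 85 mm from the fence face. Axes as the jig.
- nut_axis (a point): point on the vertical axis of the clamp nut, at the height of the wrench handle's centre line (85 mm above the table). Socket and wrench head, 34 mm dia, reach 81 mm above the bed. The nut turns stiffly (about 8 N at the grip at first, slowly rising); how far it must turn before the click differs, 0.2 to 0.8 rad. The nut stays where it is left, but some 6 N backwards would loosen it.
- wrench_grip (a point): centre of the wrench's black ribbed rubber grip (27 mm dia, 100 mm long, level), 170 mm from the nut axis and 85 mm above the table. Its y axis points along the handle towards the nut, its z up. The steel tube between grip and head is 16 mm dia; the handle ends 233 mm from the nut axis. Tightening is clockwise from above: at the grip the motion is to the wrench's own -x.
- wrench_head (a joint): turn of the clamp nut, with the wrench head on it, from finger-tight, rad, clockwise positive. It starts at 0 to 0.2; the click comes somewhere between 0.4 and 0.85, depending on where and how the handle is pulled, so it must be felt.
- wrench (a joint): breakaway angle of the handle against the wrench head, rad; 0 = straight (it may rest at -0.01). It stays there until the pull at the grip reaches about 9.5 N (set torque), then the handle gives, the force needed falls by up to a half, and at 0.20 rad the give is used up and the nut would be overtightened. A spring drives it back to 0 when eased off. It hinges 20 mm from the nut axis.
- offcut: pale wood block 60x45x30 mm lying on the jig bed between the wrench sweep and the robot (bystander; origin under its middle)
- spare_socket: steel cylinder 26 mm dia, 32 mm tall, standing on the jig bed (bystander; origin under its middle)
- glue: white glue bottle, 60 mm dia, 120 mm tall (bystander; origin under its middle)
- screwdriver: screwdriver lying on the table (bystander; origin under its body)
- square: try square, 120 mm wooden stock with a 150 mm steel blade, lying flat (bystander; origin under its body)
Things that resemble listed ones, but are neither listed nor needed, are in the scene too. What is shaped like the board but grey, pink or turquoise is not meant.

How it is judged:
By the outcome, as a careful person would: the job done as asked, in the order asked, and still so for the second after the job is handed in, with the robot touching nothing.
It also fails if it takes over 67 s, if anything falls off the work surface, if the arm or the gripper's body presses on something with over 40 N, if the wrist force passes 120 N, or if a joint passes its speed limit or range.

## Working session

There is one attempt and no reset: what is moved stays moved. The work goes in short steps, Python scripts to look and compute and a shell command to move; the robot and the scene stay as the last step left them, time stands still between calls to the robot, and variables do not carry over. Pictures are saved under pics/ and viewed, at most 10 in all, crops included, and the job is handed in when it is done.

```bash
mkdir -p pics; ls; cat > h.py <<'E'
from bench import r
import numpy as np, cv2
from scipy.spatial.transform import Rotation as R
def snap(n,f=None):
    c=r.camera(n)
    if f: cv2.imwrite('pics/'+f,cv2.cvtColor(c['img'],cv2.COLOR_RGB2BGR))
    return c
def rot(c):
    a=np.array(c['attitude'],float); return R.from_quat(a).as_matrix() if a.size==4 else a.reshape(3,3)
def px2w(c,uv,z):
    uv=np.atleast_2d(np.array(uv,float)); d=np.c_[uv,np.ones(len(uv))]@np.linalg.inv(c['camera_matrix']).T@rot(c).T
    o=np.array(c['xyz']); return o+d*((z-o[2])/d[:,2])[:,None]
def w2px(c,p):
    q=(np.atleast_2d(p)-np.array(c['xyz']))@rot(c)@np.array(c['camera_matrix']).T; return q[:,:2]/q[:,2:]
E
python3 - <<'E'
from h import *
for n in ['top','scene']:
    c=snap(n,n+'0.png'); print(n,c['xyz'],c['attitude'],np.array(c['camera_matrix'])[0,0])
    for t in ['jig','board','jaw','jaw_grip','wrench_grip','wrench','wrench_head','fence_face','offcut','spare_socket','glue','screwdriver','square']:
        try: print(t,[(round(o['score'],2),np.round(o['bbox']).astype(int).tolist()) for o in r.outline_of(t,n)[:3]])
        except Exception as e: print(t,e)
s=r.read_state();print(s['time'],s['ee_pos'],s['eef_rot'],s['width'],s['ft_force'])
E
```

```text
pics
top [0.40282985 0.02577974 1.20249425] [ 0.7160893  -0.69596294  0.03408467 -0.04110885] 402.2265830603962
jig [(0.58, [232, 198, 147, 119])]
board [(0.96, [128, 280, 41, 30]), (0.91, [340, 220, 43, 42]), (0.83, [192, 104, 48, 47])]
jaw [(0.6, [273, 182, 83, 35]), (0.57, [197, 205, 41, 16])]
jaw_grip [(0.91, [198, 202, 36, 14])]
wrench_grip [(0.78, [284, 182, 73, 27])]
wrench [(0.69, [283, 184, 74, 26])]
wrench_head [(0.88, [277, 181, 82, 38])]
fence_face [(0.98, [229, 198, 149, 122])]
offcut [(0.65, [245, 234, 23, 21])]
spare_socket [(0.65, [273, 241, 7, 2])]
glue [(0.7, [112, 214, 27, 19])]
screwdriver [(0.83, [415, 221, 43, 63])]
square [(0.96, [115, 166, 54, 38])]
scene [ 1.34733794 -0.15681232  0.89734034] [ 0.72189992  0.57560899 -0.24037755 -0.29958876] 403.61794152473357
jig [(0.94, [287, 202, 147, 83])]
board [(0.89, [355, 260, 53, 41]), (0.82, [310, 198, 46, 24]), (0.81, [337, 134, 39, 26])]
jaw [(0.87, [307, 178, 37, 19]), (0.24, [240, 197, 90, 20])]
jaw_grip [(0.69, [398, 204, 66, 35]), (0.58, [307, 176, 41, 17])]
wrench_grip [(0.9, [237, 195, 79, 11])]
wrench [(0.85, [233, 194, 74, 8])]
wrench_head [(0.9, [240, 199, 86, 23])]
fence_face [(0.72, [288, 202, 147, 82])]
offcut [(0.83, [261, 172, 20, 17]), (0.74, [399, 204, 64, 28]), (0.45, [305, 178, 37, 22])]
spare_socket [(0.6, [231, 171, 6, 13])]
glue [(0.6, [374, 156, 23, 35])]
screwdriver [(0.71, [102, 210, 40, 41])]
square [(0.97, [398, 205, 66, 33])]
1.4 [ 0.21596608 -0.58651767  0.23355483] [9.84481221e-01 1.75489957e-01 6.02098574e-06 3.44353312e-05] 0.08733742529041748 [-0.27039586  0.13319547 -0.86533277]
```

```bash
python3 - <<'E'
import cv2
a=cv2.imread('pics/top0.png');cv2.imwrite('pics/top0c.png',cv2.resize(a[80:300,90:390],None,fx=2.66,fy=2.66,interpolation=cv2.INTER_CUBIC))
a=cv2.imread('pics/scene0.png');cv2.imwrite('pics/scene0c.png',cv2.resize(a[120:290,180:440],None,fx=3,fy=3,interpolation=cv2.INTER_CUBIC))
E
```

```text
(no output)
```

View pics/top0c.png

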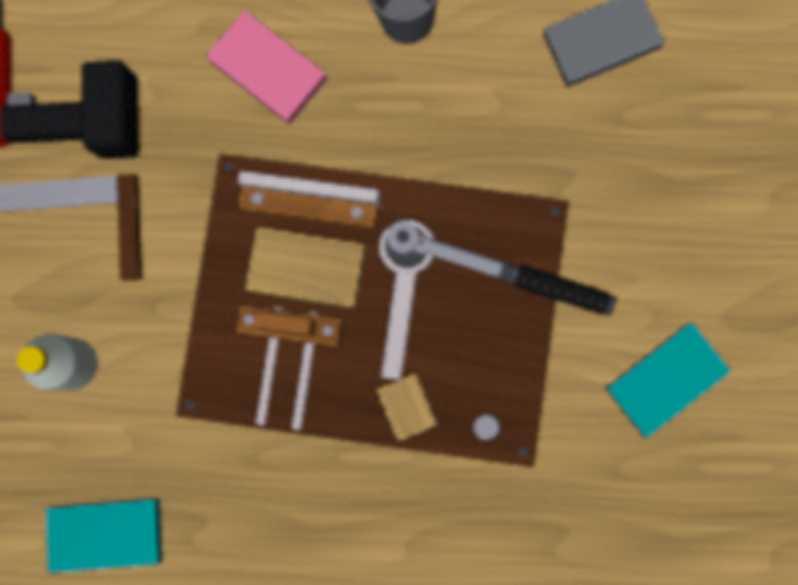

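View pics/scene0c.png

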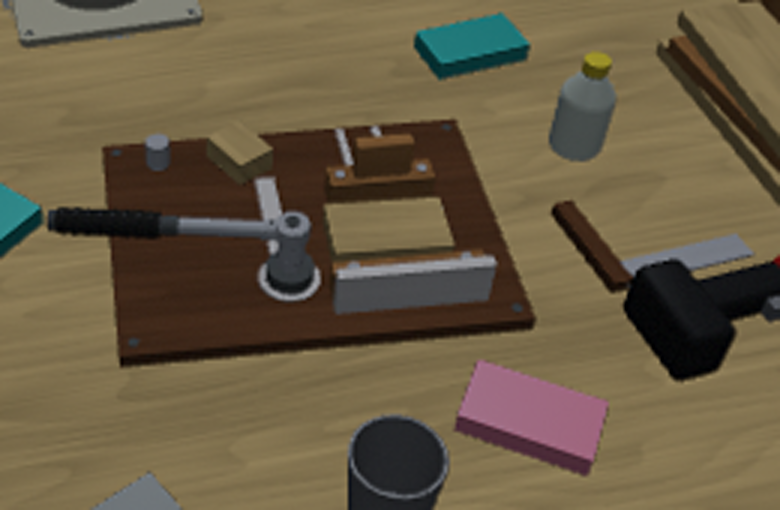

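The top crop shows the brown jig bed at full-image px (157–303, 138–255). The only pale board is at (204,180); the pink, grey and two turquoise ones are look-alikes. The jaw grip is at about (193,201) and the fence is at (205,155). The nut and wrench head are at (242,169), and the black grip runs from (281,182) to (320,194). The offcut and socket lie below the sweep height.

```bash
python3 - <<'E'
from h import *
c=snap('top');cs=snap('scene')
f=lambda l:np.array(l,float)/2.66+[90,80]
g=lambda l:np.array(l,float)/3+[180,120]
P=px2w(c,f([(221,155),(567,200),(533,466),(178,415)]),.018)[:,:2]
S=px2w(cs,g([(533,325),(120,358),(103,149),(458,122)]),.018)[:,:2]
for n,Q in(('top',P),('scene',S)):
    print(np.round(Q,4).tolist(),[round(np.linalg.norm(Q[i]-Q[i-1]),3) for i in range(4)],'ctr',Q.mean(0).round(4))
    ex=Q[0]+Q[1]-Q[2]-Q[3]; ey=Q[0]+Q[3]-Q[1]-Q[2]; print('yaw',np.arctan2(ex[1],ex[0]),np.arctan2(-ey[0],ey[1]))
print('grip top',px2w(c,f([(272,313),(308,325),(285,322)]),.096).round(4).tolist(),'jawgrip scene',px2w(cs,g([(385,140)]),.096).round(4))
print('nut top',px2w(c,f([(403,237)]),.099).round(4),px2w(cs,g([(293,220)]),.099).round(4))
print('handle top',px2w(c,f([(422,243),(510,272),(613,304)]),.085).round(4).tolist(),'scene',px2w(cs,g([(50,220),(160,223),(276,229)]),.085).round(4).tolist())
print('board top',px2w(c,f([(257,228),(364,242),(354,306),(246,289)]),.043).round(4).tolist())
for t in ['jaw_grip','wrench_grip']:
  for n,cc in(('top',c),('scene',cs)):
    for o in r.outline_of(t,n)[:2]:
      m=o['mask'];v,u=np.nonzero(m); k=cv2.minAreaRect(np.c_[u,v].astype(np.float32)); b=px2w(cc,cv2.boxPoints(k),.085)[:,:2]
      print(t,n,round(o['score'],2),k[0],px2w(cc,k[0],.085).round(4),b.round(3).tolist())
E
```

```text
[[0.6736, 0.3103], [0.6327, -0.0814], [0.3366, -0.0496], [0.3806, 0.3424]] [np.float64(0.295), np.float64(0.394), np.float64(0.298), np.float64(0.394)] ctr [0.5059 0.1304]
yaw -0.10815829344790609 -0.10798284796847023
[[0.6871, 0.3077], [0.6389, -0.0812], [0.3459, -0.0492], [0.39, 0.3471]] [np.float64(0.3), np.float64(0.392), np.float64(0.295), np.float64(0.399)] ctr [0.5155 0.1311]
yaw -0.12044449756341016 -0.11700877398923033
grip top [[0.4901, 0.2297, 0.096], [0.4786, 0.1917, 0.096], [0.4811, 0.2157, 0.096]] jawgrip scene [[0.4849 0.2205 0.096 ]]
nut top [[0.5732 0.0961 0.099 ]] [[0.5776 0.0982 0.099 ]]
handle top [[0.5695, 0.0767, 0.085], [0.5412, -0.0168, 0.085], [0.5105, -0.1255, 0.085]] scene [[0.5122, -0.1233, 0.085], [0.5397, -0.0218, 0.085], [0.5722, 0.0837, 0.085]]
board top [[0.5874, 0.2604, 0.043], [0.5751, 0.1422, 0.043], [0.5044, 0.1504, 0.043], [0.5197, 0.2691, 0.043]]
jaw_grip top 0.65 (198.5641326904297, 202.0083770751953) [[0.4793 0.2135 0.085 ]] [[0.47, 0.269], [0.5, 0.267], [0.489, 0.158], [0.459, 0.16]]
jaw_grip scene 0.74 (306.0, 176.0) [[0.512  0.2052 0.085 ]] [[0.452, 0.17], [0.476, 0.272], [0.568, 0.238], [0.546, 0.142]]
jaw_grip scene 0.7 (259.5, 170.00001525878906) [[0.4545 0.0762 0.085 ]] [[0.436, 0.038], [0.391, 0.085], [0.473, 0.114], [0.514, 0.068]]
wrench_grip top 0.77 (283.222412109375, 182.78826904296875) [[ 0.5399 -0.021   0.085 ]] [[0.557, 0.087], [0.582, 0.08], [0.523, -0.128], [0.498, -0.121]]
wrench_grip scene 0.55 (233.52731323242188, 194.7078399658203) [[ 0.5413 -0.0215  0.085 ]] [[0.531, -0.128], [0.493, -0.122], [0.552, 0.087], [0.588, 0.076]]
```

Both cameras agree within 5–10 mm: jig yaw is about −0.115, the jaw grip is at about (0.484,0.213), the nut at (0.575,0.097) and the wrench grip at (0.528,−0.066). The handle end comes out 230 mm from the nut against the 233 mm given. I'll turn the tool first, then travel.

```bash
cat >> h.py <<'E'
def need(p,yaw=None):
    s=r.read_state(); M=R.from_quat(s['eef_rot']).as_matrix(); y=np.arctan2(M[1,0],M[0,0])
    print('at',np.round(s['ee_pos'],4),'yaw',round(y,3),'F',np.round(s['ft_force'],1),'t',s['time'])
    print('shift',np.round(M.T@(np.array(p)-s['ee_pos']),4),'turn',None if yaw is None else round((y-yaw+np.pi)%(2*np.pi)-np.pi,3))
E
python3 -m pendant '[[0,0,0,-0.12],[0,0,0,-0.12],[0,0,0,-0.12],[0,0,0,-0.12],[0,0,0,-0.12],[0,0,0,-0.12],[0,0,0,-0.12],[0,0,0,-0.12]]' 0 10
python3 -m pendant '[[0,0,0,-0.07],[0,0,0,-0.073],[0,0,0,0]]'
python3 -c "
from h import *
need((.5,-.3,.22),1.456)"
```

```text
time: 2.37
ee_pos: [0.216, -0.5865, 0.2336]
eef_rot: [0.79, 0.613, -0.0, 0.0]
ft_force: [0.1, -0.1, -0.3]
width: 0.0417
grip_force: 0.0
time: 2.62
ee_pos: [0.2159, -0.5866, 0.2336]
eef_rot: [0.745, 0.667, 0.0, 0.0]
ft_force: [-0.5, -0.1, -1.5]
width: 0.0221
grip_force: 0.0
at [ 0.2159 -0.5866  0.2336] yaw 1.459 F [-0.5 -0.1 -1.5] t 2.6167
shift [0.3165 0.2504 0.0136] turn 0.003
```

```bash

python3 -m pendant '[[0.031,0.025,0,0],[0.031,0.025,0,0],[0.031,0.025,0,0],[0.031,0.025,0,0],[0.031,0.025,0,0],[0.031,0.025,0,0],[0.031,0.025,0,0],[0.031,0.025,0,0]]' >/dev/null
python3 -m pendant '[[0.031,0.025,0,0],[0.031,0.025,0,0],[0.039,-0.009,0,0],[0.039,-0.009,0,0],[0.039,-0.009,0,0],[0.039,-0.009,0,0],[0.039,-0.009,0,0],[0.039,-0.009,0,0]]' >/dev/null
python3 -m pendant '[[0.039,-0.009,0,0],[0.039,-0.009,0,0],[0.039,-0.009,0,0],[0.039,-0.009,0,0],[0.039,-0.009,0,0],[0.039,-0.009,0,0],[0,0,0,0],[0,0,0,0]]'
python3 - <<'E'
from h import *
need((.435,.219,.15),1.456)
c=snap('wrist'); print(c['xyz'],c['attitude']); cv2.imwrite('pics/w1.png',c['img'][:,:,::-1])
ct=snap('top','t1.png')
E
```

```text
time: 4.62
ee_pos: [0.4457, 0.1724, 0.2338]
eef_rot: [0.746, 0.666, 0.0, -0.0]
ft_force: [0.3, -0.7, 0.3]
width: 0.0003
grip_force: 0.0
at [0.4457 0.1724 0.2338] yaw 1.458 F [ 0.3 -0.7  0.3] t 4.6167
shift [ 0.045  -0.0159  0.0838] turn 0.002
[0.45350146 0.2459542  0.38493267] [ 0.98922026 -0.05620803 -0.00688588  0.13504262]
```

View pics/w1.png

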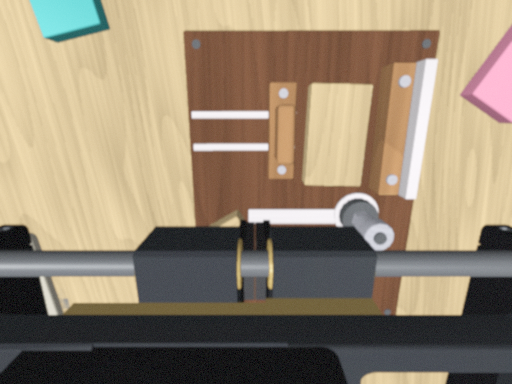

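The wrist view shows the jaw bar top at about (285,135), the board at (338,134), the fence at (393,128) and the wrench head at (380,238).

```bash
python3 - <<'E'
from h import *
c=snap('wrist')
print('bar',px2w(c,[(277,105),(294,105),(294,164),(277,164),(285.5,135)],.096).round(4).tolist())
print('bed',px2w(c,[(186,31),(438,31)],.018).round(4).tolist())
print('board',px2w(c,[(307,83),(372,85),(363,187),(303,184)],.043).round(4).tolist())
print('fence top edge',px2w(c,[(391,63),(378,193)],.052).round(4).tolist())
print('nut',px2w(c,[(380,239)],.099).round(4))
E
```

```text
bar [[0.4779, 0.2479, 0.096], [0.4943, 0.246, 0.096], [0.4897, 0.188, 0.096], [0.4723, 0.1901, 0.096], [0.4835, 0.2183, 0.096]]
bed [[0.3872, 0.3434, 0.018], [0.6776, 0.3091, 0.018]]
board [[0.5181, 0.2686, 0.043], [0.5911, 0.2578, 0.043], [0.5792, 0.1389, 0.043], [0.5052, 0.1516, 0.043]]
fence top edge [[0.6081, 0.2775, 0.052], [0.594, 0.1319, 0.052]]
nut [[0.5765 0.0944 0.099 ]]
```

```bash

python3 -m pendant '[[0.025,-0.004,0.0,0],[0.025,-0.004,0,0],[0,0,0.039,0],[0,0,0.039,0],[0,0,0.038,0],[0,0,0.038,0],[0,0,0,0],[0,0,0,0]]'
python3 - <<'E'
from h import *
need((.460,.221,.08),1.456)
E
```

```text
time: 5.43
ee_pos: [0.4435, 0.2193, 0.0789]
eef_rot: [0.747, 0.665, -0.002, -0.001]
ft_force: [-0.8, 0.7, 0.5]
width: 0.0005
grip_force: 0.0
at [0.4435 0.2193 0.0789] yaw 1.454 F [-0.8  0.7  0.5] t 5.4333
shift [ 0.0036  0.0162 -0.0011] turn -0.002
```

```bash

python3 -m pendant '[[0.003,0.004,0,0],[0,0.004,0,0],[0,0.004,0,0],[0,0.002,0,0],[0,0.002,0,0]]'
python3 -m pendant '[[0,0.002,0,0],[0,0.002,0,0],[0,0.002,0,0],[0,0.002,0,0]]'
python3 -m pendant '[[0,0.002,0,0],[0,0.002,0,0],[0,0.002,0,0],[0,0.002,0,0]]'
```

```text
time: 5.85
ee_pos: [0.4613, 0.2217, 0.0805]
eef_rot: [0.747, 0.665, 0.001, 0.0]
ft_force: [-0.6, -0.2, 0.4]
width: 0.0007
grip_force: 0.0
time: 6.18
ee_pos: [0.4681, 0.221, 0.0796]
eef_rot: [0.746, 0.665, -0.0, -0.0]
ft_force: [-3.6, -1.0, 4.0]
width: 0.0003
grip_force: 2.0
time: 6.52
ee_pos: [0.4764, 0.22, 0.0796]
eef_rot: [0.747, 0.665, 0.0, 0.0]
ft_force: [-3.4, 1.1, 4.4]
width: 0.0003
grip_force: 2.0
```

```bash

python3 -m pendant '[[0,0.002,0,0],[0,0.002,0,0],[0,0.002,0,0],[0,0.002,0,0]]'
python3 -m pendant '[[0,0.0015,0,0],[0,0.0015,0,0]]' | sed -n '2p;4p'
python3 -m pendant '[[0,0.0015,0,0],[0,0.0015,0,0]]'| sed -n '2p;4p'
```

```text
time: 6.85
ee_pos: [0.4842, 0.2191, 0.0796]
eef_rot: [0.747, 0.665, -0.0, -0.0]
ft_force: [-3.2, 0.7, 5.4]
width: 0.0002
grip_force: 2.7
ee_pos: [0.4872, 0.2188, 0.0796]
ft_force: [-4.0, 0.7, 5.0]
ee_pos: [0.4902, 0.2185, 0.0796]
ft_force: [-3.7, 0.2, 5.5]
```

```bash

python3 -m pendant '[[0,0.001,0,0],[0,0.001,0,0]]'| sed -n '2p;4p'
python3 -m pendant '[[0,0.001,0,0],[0,0.001,0,0]]'| sed -n '2p;4p'
python3 - <<'E'
from h import *
c=snap('wrist','w2.png');print(c['xyz'])
E
```

```text
ee_pos: [0.4922, 0.2183, 0.0796]
ft_force: [-4.7, 0.4, 5.5]
ee_pos: [0.4941, 0.2181, 0.0796]
ft_force: [-4.0, 1.6, 4.9]
[0.5022324  0.29158186 0.23070091]
```

View pics/w2.png

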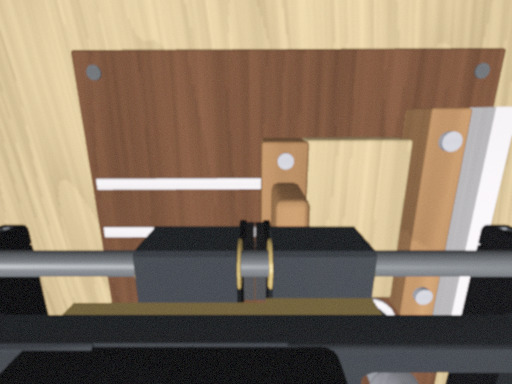

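The board (303–412, from row 138) now lies almost square between the jaw and the fence; I'll continue in small steps until the force rises.

```bash

for i in 1; do python3 -m pendant '[[0,0.001,0,0],[0,0,0,0]]'| sed -n '2p;4p'
python3 -m pendant '[[0,0.001,0,0],[0,0,0,0]]'| sed -n '2p;4p'; done
```

```text
ee_pos: [0.4953, 0.2179, 0.0795]
ft_force: [-2.6, 1.2, 3.7]
ee_pos: [0.4962, 0.2177, 0.0795]
ft_force: [-3.3, 2.0, 3.9]
```

```bash
python3 -m pendant '[[0,0.001,0,0],[0,0,0,0]]'| sed -n '2p;4p'
```

```text
ee_pos: [0.4973, 0.2176, 0.0795]
ft_force: [-3.7, 1.4, 3.2]
```

```bash
python3 -m pendant '[[0,0.001,0,0],[0,0,0,0]]'| sed -n '2p;4p'
python3 -m pendant '[[0,0.001,0,0],[0,0,0,0]]'| sed -n '2p;4p'
```

```text
ee_pos: [0.4978, 0.2176, 0.0795]
ft_force: [-5.4, 1.9, 5.8]
ee_pos: [0.4979, 0.2176, 0.0795]
ft_force: [-9.9, 2.0, 8.9]
```

```bash
python3 -m pendant '[[0,0.001,0,0],[0,0,0,0]]'| sed -n '2p;4p'
```

```text
ee_pos: [0.498, 0.2176, 0.0794]
ft_force: [-14.3, 0.6, 12.5]
```

The position has stopped changing and the force is rising, so the board is seated. I'll back off, lift and check.

```bash

python3 -m pendant '[[0,-0.004,0,0],[0,-0.015,0,0],[0,-0.015,0,0],[0,0,-0.04,0],[0,0,-0.04,0],[-0.04,0,-0.01,0],[-0.04,0,0,0],[0,0,0,0]]' 0.5 10
python3 - <<'E'
from h import *
c=snap('wrist','w3.png')
need((.528,-.066,.18),1.290)
E
```

```text
time: 9.23
ee_pos: [0.4583, 0.1333, 0.1698]
eef_rot: [0.75, 0.662, -0.001, 0.002]
ft_force: [0.3, -0.2, 0.0]
width: 0.041
grip_force: 0.0
at [0.4581 0.1363 0.1696] yaw 1.448 F [-0.5 -0.1  0.2] t 9.2833
shift [-0.1923  0.0942 -0.0096] turn 0.158
```

View pics/w3.png

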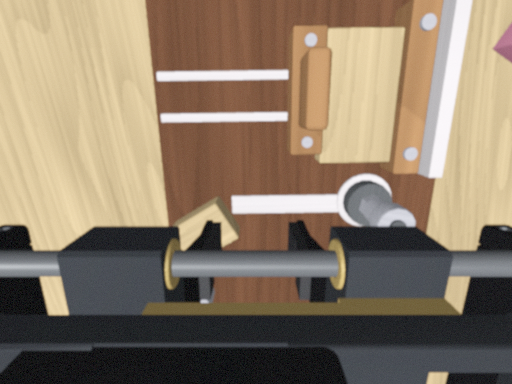

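The board is flush with the jaw (edge at about 327) and the fence (at about 400). Next I'll move over the wrench grip.

```bash

python3 -m pendant '[[-0.036,0.018,-0.002,0],[-0.036,0.018,-0.002,0],[-0.036,0.018,-0.002,0],[-0.036,0.018,-0.002,0],[-0.036,0.018,-0.002,0],[0,0,0,0.08],[0,0,0,0.08],[0,0,0,0]]' 0.6 10
python3 - <<'E'
from h import *
c=snap('wrist','w4.png');snap('top','t4.png')
need((.528,-.067,.088),1.286)
a=cv2.imread('pics/t4.png')[130:230,200:350]; a=cv2.resize(a,None,fx=3.4,fy=3.4,interpolation=cv2.INTER_CUBIC)
b=np.zeros((384,512,3),np.uint8); b[:340,:510]=a
v=np.hstack([cv2.resize(cv2.imread('pics/w4.png'),(400,300)),cv2.resize(b,(400,300))]); cv2.imwrite('pics/v4.png',v)
E
```

```text
time: 9.95
ee_pos: [0.5262, -0.0482, 0.179]
eef_rot: [0.799, 0.601, -0.0, -0.0]
ft_force: [-1.0, -0.1, 0.3]
width: 0.0523
grip_force: 0.0
at [ 0.526  -0.0472  0.1793] yaw 1.299 F [-1.1  0.2  0.5] t 10.05
shift [-0.0185  0.0073  0.0913] turn 0.013
```

View pics/v4.png

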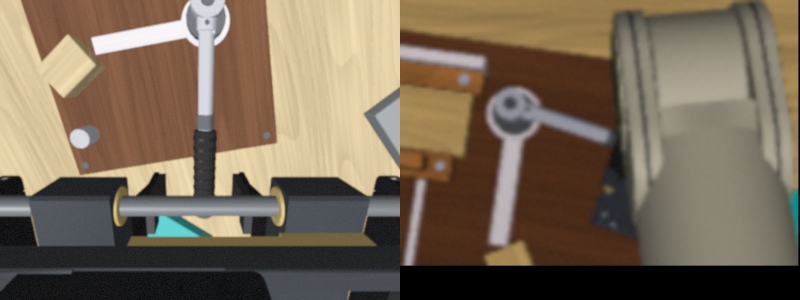

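```bash
python3 - <<'E'
from h import *
c=snap('wrist')
P=px2w(c,[(206.5*1.28,60*1.28),(206*1.28,110*1.28),(204.5*1.28,135*1.28),(204.5*1.28,170*1.28)],.085)
n=px2w(c,(208*1.28,3*1.28),.099)[0]
s=r.read_state();M=R.from_quat(s['eef_rot']).as_matrix()
print(P.round(4).tolist(),n,((P-s['ee_pos'])@M).round(4).tolist(), (n-s['ee_pos'])@M)
E
```

```text
[[0.561, 0.0493, 0.085], [0.5472, 0.0001, 0.085], [0.5383, -0.0264, 0.085], [0.5272, -0.067, 0.085]] [0.57409082 0.09454839 0.099     ] [[0.1023, 0.008, 0.0943], [0.0512, 0.0078, 0.0944], [0.0233, 0.0064, 0.0944], [-0.0188, 0.0066, 0.0944]] [0.14939678 0.00845155 0.08033346]
```

```bash

python3 -m pendant '[[-0.02,0.007,0,0.012],[0,0,0.03,0],[0,0,0.03,0],[0,0,0.02,0],[0,0,0.021,0],[0,0,0,0],[0,0,0,0]]'

```

```text
time: 10.68
ee_pos: [0.5267, -0.0681, 0.0782]
eef_rot: [0.8, 0.6, -0.0, -0.001]
ft_force: [0.2, 0.5, 0.5]
width: 0.0522
grip_force: 0.0
```

```bash

python3 -m pendant '[[0,-0.005,0,0],[0,-0.004,0,0],[0,-0.002,0,0],[0,-0.002,0,0]]'| sed -n '2p;4p;6p'
python3 -m pendant '[[0,-0.003,0,0.018],[0,-0.003,0,0.018]]'| sed -n '2p;4p;6p'
python3 -m pendant '[[0,-0.003,0,0.018],[0,-0.003,0,0.018]]'| sed -n '2p;4p;6p'
```

```text
ee_pos: [0.5148, -0.065, 0.0795]
ft_force: [0.1, 0.2, -0.0]
grip_force: 0.0
ee_pos: [0.5109, -0.0632, 0.0797]
ft_force: [8.0, 0.2, -2.6]
grip_force: 4.0
ee_pos: [0.5054, -0.0609, 0.0798]
ft_force: [8.6, 1.5, -2.0]
grip_force: 3.9
```

```bash

python3 -m pendant '[[0,-0.003,0,0.018],[0,-0.003,0,0.018]]'| sed -n '2p;4p;6p'
python3 -m pendant '[[0,-0.003,0,0.018],[0,-0.003,0,0.018]]'| sed -n '2p;4p;6p'
python3 -m pendant '[[0,-0.003,0,0.018],[0,-0.003,0,0.018]]'| sed -n '2p;4p;6p'
```

```text
ee_pos: [0.5, -0.0584, 0.0798]
ft_force: [9.4, 1.6, -3.3]
grip_force: 3.9
ee_pos: [0.4946, -0.056, 0.0798]
ft_force: [9.0, 2.2, -2.0]
grip_force: 3.9
ee_pos: [0.4893, -0.0534, 0.0799]
ft_force: [10.3, 2.2, -2.2]
grip_force: 3.9
```

```bash

python3 -m pendant '[[0,-0.0025,0,0.015],[0,-0.0025,0,0.015]]'| sed -n '2p;4p;6p'
python3 -m pendant '[[0,-0.0025,0,0.015],[0,-0.0025,0,0.015]]'| sed -n '2p;4p;6p'
```

```text
ee_pos: [0.4849, -0.0512, 0.08]
ft_force: [9.6, 2.5, -0.8]
grip_force: 4.0
ee_pos: [0.4807, -0.0488, 0.08]
ft_force: [10.0, 2.8, -1.6]
grip_force: 4.0
```

```bash

python3 -m pendant '[[0,-0.0025,0,0.015],[0,-0.0025,0,0.015]]'| sed -n '2p;4p;6p'
```

```text
ee_pos: [0.4764, -0.0464, 0.08]
ft_force: [9.4, 1.4, -1.7]
grip_force: 4.0
```

```bash
cat > f.py <<'E'
from h import *
s=r.read_state(); M=R.from_quat(s['eef_rot']).as_matrix(); F=M.T@s['ft_force']; d=s['ee_pos'][:2]-np.array([.575,.096]); 
print('F tool',F.round(1),'yaw',round(np.arctan2(M[1,0],M[0,0]),3),'r',round(np.hypot(*d),4),'ang',round(np.arctan2(-d[1],-d[0]),3),'t',round(s['time'],2))
E
python3 f.py
python3 -m pendant '[[0.0005,-0.0025,0,0.015],[0.0005,-0.0025,0,0.015]]'>/dev/null; python3 f.py
python3 -m pendant '[[0.0005,-0.0025,0,0.015],[0.0005,-0.0025,0,0.015]]'>/dev/null; python3 f.py
```

```text
F tool [6.1 7.3 1.8] yaw 1.013 r 0.1732 ang 0.965 t 12.35
F tool [4.2 9.  1.7] yaw 0.983 r 0.173 ang 0.937 t 12.52
F tool [ 1.9  9.3 -0.5] yaw 0.952 r 0.1728 ang 0.908 t 12.68
```

```bash

python3 -m pendant '[[0,-0.0025,0,0.015],[0.0003,-0.0025,0,0.015]]'>/dev/null; python3 f.py
python3 -m pendant '[[0,-0.0025,0,0.015],[0.0003,-0.0025,0,0.015]]'>/dev/null; python3 f.py
```

```text
F tool [2.9 8.5 0.5] yaw 0.922 r 0.1728 ang 0.88 t 12.85
F tool [2.6 8.3 0.4] yaw 0.892 r 0.1728 ang 0.851 t 13.02
```

```bash

python3 -m pendant '[[0,-0.0025,0,0.015],[0.0003,-0.0025,0,0.015]]'>/dev/null; python3 f.py
python3 -m pendant '[[0,-0.0025,0,0.015],[0.0003,-0.0025,0,0.015]]'>/dev/null; python3 f.py
```

```text
F tool [1.8 8.6 1. ] yaw 0.862 r 0.1727 ang 0.822 t 13.18
F tool [3.2 7.8 1.1] yaw 0.832 r 0.1727 ang 0.793 t 13.35
```

```bash

python3 -m pendant '[[0.0003,-0.0025,0,0.015],[0.0003,-0.0025,0,0.015]]'>/dev/null; python3 f.py; python3 -m pendant '[[0,0,0,0]]'>/dev/null; python3 f.py
```

```text
F tool [1.9 7.8 0.6] yaw 0.802 r 0.1726 ang 0.765 t 13.52
F tool [ 1.7  7.5 -0.8] yaw 0.802 r 0.1727 ang 0.763 t 13.6
```

```bash
python3 -m pendant '[[0.0003,-0.0025,0,0.015],[0.0003,-0.0025,0,0.015]]'>/dev/null; python3 f.py; python3 -m pendant '[[0,0,0,0]]'>/dev/null; python3 f.py
```

```text
F tool [ 1.1  8.  -0.1] yaw 0.771 r 0.1726 ang 0.736 t 13.77
F tool [ 1.3  8.7 -1.5] yaw 0.772 r 0.1726 ang 0.734 t 13.85
```

```bash
python3 -m pendant '[[0.0003,-0.0025,0,0.015],[0.0003,-0.0025,0,0.015]]'>/dev/null; python3 f.py; python3 -m pendant '[[0,0,0,0]]'>/dev/null; python3 f.py
```

```text
F tool [-0.9  8.2 -0.6] yaw 0.741 r 0.1725 ang 0.707 t 14.02
F tool [ 0.2  8.  -0.7] yaw 0.741 r 0.1726 ang 0.705 t 14.1
```

```bash
python3 -m pendant '[[0.0003,-0.0025,0,0.015],[0.0003,-0.0025,0,0.015]]'>/dev/null; python3 f.py; python3 -m pendant '[[0,0,0,0]]'>/dev/null; python3 f.py
python3 - <<'E'
from h import *
snap('wrist','w5.png'); 
E
```

```text
F tool [-0.8  8.2 -0.7] yaw 0.711 r 0.1725 ang 0.678 t 14.27
F tool [-0.2  7.  -0.2] yaw 0.711 r 0.1726 ang 0.674 t 14.35
```

View pics/w5.png

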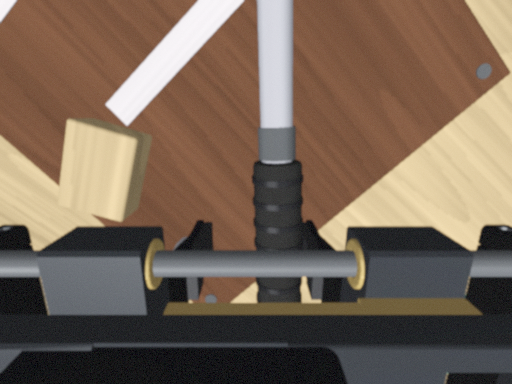

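Wrist view: the handle (column about 277) stays aligned between the fingers, and the offcut is clear at (105,170). There is no clear click yet, so I'll continue.

```bash
python3 -m pendant '[[0,-0.0025,0,0.015],[0,-0.0025,0,0.015]]'>/dev/null; python3 f.py; python3 -m pendant '[[0,0,0,0]]'>/dev/null; python3 f.py
```

```text
F tool [ 0.2  6.3 -0.7] yaw 0.681 r 0.1726 ang 0.647 t 14.57
F tool [ 0.5  6.2 -1.5] yaw 0.681 r 0.1727 ang 0.644 t 14.65
```

```bash
python3 -m pendant '[[0,-0.0025,0,0.015],[0,-0.0025,0,0.015]]'>/dev/null; python3 f.py; python3 -m pendant '[[0,0,0,0]]'>/dev/null; python3 f.py
```

```text
F tool [ 0.9  4.8 -1.5] yaw 0.651 r 0.1727 ang 0.616 t 14.82
F tool [ 0.7  4.7 -1.8] yaw 0.652 r 0.1728 ang 0.613 t 14.9
```

The force dropped from 8.2 to 7.0, 6.3 and then 4.8 N: the handle has given. I stop here and ease back slowly along the arc.

```bash
python3 -m pendant '[[0,0.002,0,-0.012],[0,0.002,0,-0.012],[0,0.002,0,-0.012]]'>/dev/null; python3 f.py; python3 -m pendant '[[0,0.002,0,-0.012],[0,0.002,0,-0.012],[0,0.002,0,-0.012]]'>/dev/null; python3 f.py;  python3 -m pendant '[[0,0.002,0,-0.012],[0,0.002,0,-0.012],[0,0.002,0,-0.012]]'>/dev/null; python3 f.py
```

```text
F tool [-0.3  5.6 -4.5] yaw 0.691 r 0.1728 ang 0.65 t 15.15
F tool [-0.9  7.2 -3.6] yaw 0.726 r 0.1727 ang 0.687 t 15.4
F tool [-1.5  8.1 -2.1] yaw 0.762 r 0.1726 ang 0.723 t 15.65
```

```bash
python3 -m pendant '[[0,0.002,0,-0.012],[0,0.002,0,-0.012]]'>/dev/null; python3 f.py; python3 -m pendant '[[0,0.002,0,-0.012],[0,0.002,0,-0.012]]'>/dev/null; python3 f.py;  python3 -m pendant '[[0,0.002,0,-0.012],[0,0.002,0,-0.012]]'>/dev/null; python3 f.py
```

```text
F tool [-1.3  5.2 -2.7] yaw 0.786 r 0.1726 ang 0.746 t 15.82
F tool [ 0.   0.  -1.1] yaw 0.811 r 0.1724 ang 0.756 t 15.98
F tool [-0.4  0.   0.2] yaw 0.835 r 0.1721 ang 0.779 t 16.15
```

The contact force is zero and the handle is free. I'll centre the open fingers and lift straight up.

```bash
python3 -m pendant '[[0,0.003,0,0],[0,0.003,0,0],[0,0,0,0]]'>/dev/null; python3 f.py; python3 -m pendant '[[0,0,-0.015,0],[0,0,-0.03,0],[0,0,-0.04,0],[0,0,-0.04,0],[-0.04,0,0,0],[-0.04,0,0,0],[-0.04,0,0,0],[0,0,0,0]]'
python3 - <<'E'
from h import *
w=snap('wrist','w6.png');snap('top','t6.png')
a=cv2.imread('pics/t6.png')[100:280,100:340]
cv2.imwrite('pics/v6.png',np.hstack([cv2.resize(cv2.imread('pics/w6.png'),(400,300)),cv2.resize(a,(400,300),interpolation=cv2.INTER_CUBIC)]))
E
```

```text
F tool [-1.   0.4  0.5] yaw 0.833 r 0.1718 ang 0.819 t 16.4
time: 17.07
ee_pos: [0.3723, -0.1229, 0.2033]
eef_rot: [0.916, 0.402, -0.001, 0.0]
ft_force: [1.1, -1.3, 0.6]
width: 0.0526
grip_force: 0.0
```

View pics/v6.png

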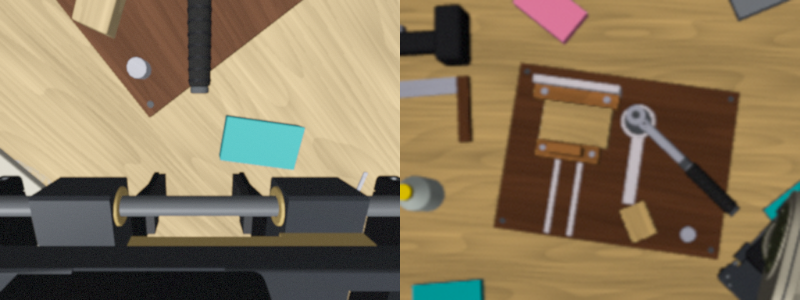

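The top view shows the board square between jaw and fence, the wrench straight and free, and the offcut and socket in place. I'm handing the job in.

```bash
python3 -c "
from h import *
print(r.close_job())"
```

```text
the job is handed in; nothing more can be done
None
```

The board is seated square and tight. The wrench was pulled until its handle gave (about 0.16 of 0.20 rad by my estimate), eased back straight with the nut left tight, and released; the job is handed in at about 17 s.

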